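Start the polishing station in the safe order

TASK

Start up the polishing station in the safe order, pushing with the closed fingertips: first press the green button on the yellow dust extractor box fully in, then press the blue key on the grey speed selector fully down, and last push the orange-striped end of the white rocker on the green polisher box fully down. Do not press the red button or the other two keys, pick nothing up, and leave the boxes and everything else on the bench where they stand.

Things in the scene. Friction and masses are not known exactly. Their poses are not given: they have to be found in the camera images.
- extractor_box: switch box of the dust extractor: yellow housing 85 (x) x 150 (y) x 45 mm high, loose on the bench on rubber feet, about 0.85 kg; origin at the centre of its underside, z up. A green and a red round button, each 34 mm across, stand on its top at y = +37 mm (green) and y = -37 mm (red), on a black plate.
- green_button (a joint): the green start button. Pushing takes about 4 N; it has no spring and stays where it is left. Value = how far it is pressed, 0 (out, 14 mm above the housing top) to 0.008 m (fully in, 6 mm above the housing top, on a firm stop).
- green_top (a point): centre of the green button's top face, 59 mm above the bench when out; moves with the button
- red_button (a joint): the red stop button, not to be pressed: springs back (1 N to start, 4.4 N fully in). Value = how far it is pressed, 0 to 0.008 m
- red_top (a point): centre of the red button's top face, 59 mm above the bench; moves with the button
- speed_box: speed selector: grey housing 85 (x) x 150 (y) x 45 mm high, loose on the bench on rubber feet, about 0.85 kg; origin at the centre of its underside, z up. Three keys in a row on its top, each 44 (x) x 28 (y) mm: blue at y = +42 mm, white at y = 0, yellow at y = -42 mm, with 14 mm gaps between them.
- blue_key (a joint): the blue key. Pushing takes about 4 N; it has no spring and stays where it is left. Value = how far it is pressed, 0 (out, 14 mm above the housing top) to 0.008 m (fully in, 6 mm above the housing top, on a firm stop).
- blue_key_top (a point): centre of the blue key's top face, 59 mm above the bench when out; moves with the key
- white_key (a joint): the white key (middle), not to be pressed. Works like the blue one, 0 to 0.008 m
- yellow_key (a joint): the yellow key, not to be pressed. Works like the blue one, 0 to 0.008 m
- polisher_box: switch box of the polishing motor: green housing 130 (x) x 85 (y) x 45 mm high, loose on the bench on rubber feet, about 0.85 kg; origin at the centre of its underside, z up. On its top a white rocker paddle, 80 (x) x 40 (y) x 10 mm, tips about a level pivot along y at its centre, 60 mm above the bench. An orange stripe, 18 mm wide, crosses the paddle at its +x end (the on end).
- rocker (a joint): tilt of the rocker paddle: 0 = off, striped end 0.2 rad (11 degrees) up; 0.4 rad = on, striped end 0.2 rad down on a firm stop. No spring: it stays where it is left; it takes about 2 N at 30 mm from the pivot, more nearer the pivot
- striped_end (a point): point on the paddle's top face at the orange stripe, 30 mm from the pivot towards the paddle's +x end: about 71 mm above the bench when off, 59 mm when on; moves with the paddle
- compound_bar: bystander: brick-red bar of polishing compound 40 x 90 x 32 mm high, loose; origin under its centre
- felt_jar: bystander: amber jar 60 mm across, 85 mm high, aluminium cap, loose; origin under its centre
- ring_cone: bystander: pale wooden ring cone on a 52 mm foot, 78 mm high, loose; origin under its centre
- bench_block: bystander: steel bench block 60 x 60 x 22 mm, loose; origin under its centre
- hammer: bystander: hammer lying on the bench, about 0.3 m long, loose; origin on the bench under it, lies along its x
- mug: bystander: blue mug 80 mm across, 90 mm high, handle at its +y, loose; origin under its centre
- bangle: bystander: brass bangle lying flat, 68 mm across, 12 mm high, loose; origin under its centre

How it is judged:
By the outcome, as a careful person would: the job done as asked, in the order asked, and still so for the second after the job is handed in, with the robot touching nothing.
It also fails if it takes over 48 s, if anything falls off the work surface, if the arm or the gripper's body presses on something with over 40 N, if the wrist force passes 120 N, or if a joint passes its speed limit or range.

ROBOT

A 6-joint arm with a two-finger parallel gripper is mounted at the origin on the work surface. World frame = base frame: x ahead of the robot, y to its left, z up, the work surface at z = 0. Lengths are in m, angles in rad, forces in N, time in s.
With the tool pointing down it reaches from about 0.25 to 0.775 m from the base axis. Payload 4 kg.
Tool frame: the origin (TCP) lies between the finger pads; the fingertips stand 8 mm ahead of it and the grasp point (between the pads) lies 11 mm behind it (r.tcp_to_tips is the distance from the TCP to the fingertips, in m); z points along the fingers, y is the line along which they close (so a half turn about z gives the same grasp; the last joint's range is limited). The gripper opens to 85 mm and grips with 20 to 120 N. Pads are 22 mm wide; open, the fingers measure 114 mm over their backs; the gripper's body (76 mm by 85 mm) begins 54 mm behind the grasp point. The pads swing forward as they close: fully open they stand 13 mm farther back than shut.
Start: joints at [1.121, 0.087, 1.371, -0, 1.684, -0.103], TCP at [0.187, 0.517, 0.239] pointing down, gripper open.
Joint ranges: [-3.1, 3.1], [-0.76, 2.03], [0.27, 2.55], [-1.08, 4.22], [0.17, 2.65], [-2.57, 2.57]. Speed limits (rad/s): [2.79, 2.79, 3.14, 3.14, 3.14, 3.14].

INTERFACE

Orientations are given as [roll, pitch, yaw] about the fixed x, y, z axes, in that order (R = Rz(yaw) Ry(pitch) Rx(roll)).
In Python, from workcell import r gives the robot as it stands. The module is installed in compiled form; this text tells all that it offers.
- The arm moves only by the tool move_arm, never from a script. Its argument "motion" is a list of rows, each a list of 2 entries, a list of its own where there are three numbers: the shift along the world's x, y, z scaled (see below), then the turn about the world's z scaled (see below). In form: [[[tx, ty, tz], roll], ...]. A call has exactly 8 rows; each row is the pose to reach, as a shift and turn from the pose commanded when the call began; what a row does not reach only later rows make up. The controller multiplies each number of a shift by 800 mm and each number of a turn by pi/2 rad. A row lasts 1/8 s, in which the tool goes at most 62.5 mm and 10.7 degrees, less where a joint would pass 70% of its speed; a pose out of reach is approached as far as the arm can. A call with a number of a shift or a turn outside -1 to 1 is refused whole. A call with a gripper value outside its range is refused whole. "claw" is the closure, from 0 (fully open) to 1 (shut), set as the call begins (left out, the last holds). The fingers move at their own pace and stop on an object; the grip force is fixed at half the most. Time passes only in rows, so rows that repeat a pose let the fingers close, or fill a call up. It gives the time, the measured TCP pose, the force, the opening and the grip force at its end, in the units of the state.
- r.get_obs(): the state, without advancing time (a new reading comes with each control period).
- r.snapshot(name): name is "side" or "top"; returns the picture (420x560x3 uint8, red, green, blue); there is no depth.
- r.get_calibration(name): a dict with "fov_y" (degrees; the focal length in pixels is half the picture's height over the tangent of half this angle, whatever the lens; pixels are square), "cx", "cy" (the principal point, pixels), "world_from_camera" (4x4, takes a point from camera to world coordinates). Camera axes: x right, y down, z forward; pixel columns grow to the right and rows downward; lengths in m; the calibration is good to about 2 mm. A picture is of the moment at which its call begins. get_calibration takes no time and is no camera call.
- r.close_job(): hands the job in; it is judged then, once.
Trained networks look in the newest picture that a camera, given by its name, has taken for a name from the list of things; names that differ only in an ending like _2 or _b are one class to them, and where a whole thing is asked for, a point or a joint stands for the part that bears it (a point fixed in the world has none). Each returns a list of dicts, best first, with "conf" (0 to 1); they miss things now and then, are a little off and sometimes report something else, mostly with a low value. They report only what shows in the picture. A call takes as long as a camera call.
- r.trace(label, camera): "pixels" (420x560 bool, what is visible of it) and "box" ([left, top, right, bottom] in pixels, round what is visible of it).
- r.pinpoint(label, camera): "xy" ([column, row] in pixels: a listed point, or the origin of a listed thing).
The state is a dict: "time": time; "joints": joint angles; "dq": joint speeds; "effort": joint torques, N m; "tool_pos": TCP position; "eef_rot": TCP orientation; "contact_force": force on the tool from outside, world axes, zero at the start; "torque": the same for the moment, N m; "finger_gap": finger opening in m; "grip_force": force on a finger pad.
Only numpy, scipy, OpenCV 4.12 (cv2) and the standard library are available. Lean on these libraries where they do the work, as an engineer would, in place of code of your own. Each camera call takes 0.05 s, during which the arm holds its last target. There are 200 camera calls.

## Working session

There is one attempt and no reset: what is moved stays moved. The work goes in short steps, Python scripts to look and compute and a tool call to move; the robot and the scene stay as the last step left them, time stands still between calls to the robot, and variables do not carry over. Pictures are saved under pics/ and viewed, at most 10 in all, crops included, and the job is handed in when it is done.

Besides the shell and the picture viewer there is one more tool, called after "Call:" by a JSON object that holds its "fn" and its "kwargs", one argument or row to a line. move_arm: Moves the arm, as the interface text tells. Its arguments: {"type":"object","properties":{"motion":{"type":"array","items":{"type":"array"}},"claw":{"type":"number"}},"required":["motion"]}

```bash
mkdir -p pics
cat > h.py <<'E'
from workcell import r
import numpy as np, cv2
def ray(cam,uv):
    c=r.get_calibration(cam); T=np.array(c["world_from_camera"])
    f=210/np.tan(np.radians(c["fov_y"])/2)
    d=T[:3,:3]@np.array([(uv[0]-c["cx"])/f,(uv[1]-c["cy"])/f,1]); return T[:3,3],d
def atz(cam,uv,z):
    o,d=ray(cam,uv); return o+d*(z-o[2])/d[2]
def tri(a,b):
    o1,d1=ray(*a);o2,d2=ray(*b)
    s=np.linalg.lstsq(np.c_[d1,-d2],o2-o1,rcond=None)[0]
    p,q=o1+s[0]*d1,o2+s[1]*d2
    return (p+q)/2,np.linalg.norm(p-q)
def proj(cam,p):
    c=r.get_calibration(cam); T=np.linalg.inv(np.array(c["world_from_camera"]))
    f=210/np.tan(np.radians(c["fov_y"])/2); q=T[:3,:3]@p+T[:3,3]
    return q[:2]/q[2]*f+[c["cx"],c["cy"]]
E
python3 - <<'E'
from h import *
for n in("top","side"): cv2.imwrite(f"pics/{n}0.png",r.snapshot(n)[...,::-1])
c=r.get_calibration("top");print(c)
Z=dict(green_top=.059,red_top=.059,blue_key_top=.059,striped_end=.071,extractor_box=0,speed_box=0,polisher_box=0)
for l,z in Z.items():
    R={n:r.pinpoint(l,n)[:2] for n in("top","side")}
    for n in R:
        for d in R[n]: print(l,n,round(d["conf"],2),np.round(d["xy"],1),np.round(atz(n,d["xy"],z),4))
    if R["top"] and R["side"]:
        p,e=tri(("top",R["top"][0]["xy"]),("side",R["side"][0]["xy"]));print("  tri",np.round(p,4),round(e,4))
print(r.get_obs())
E
```

```text
{'fov_y': 57.04687548053143, 'cx': 278.09075746007255, 'cy': 208.1137653777304, 'world_from_camera': array([[-0.00741617, -0.98332198,  0.18172198,  0.32850724],
       [-0.99989162,  0.00498082, -0.01385424,  0.03407251],
       [ 0.01271805, -0.18180503, -0.98325235,  1.06736529],
       [ 0.        ,  0.        ,  0.        ,  1.        ]])}
green_top top 0.71 [369.9 211.9] [ 0.5034 -0.2241  0.059 ]
green_top top 0.52 [211.2 200.9] [0.5353 0.1975 0.059 ]
green_top side 0.53 [253.5 160.7] [0.5725 0.2577 0.059 ]
  tri [ 0.3997 -0.113   0.4387] 0.0782
red_top top 0.65 [208.  202.4] [0.5312 0.2059 0.059 ]
blue_key_top top 0.65 [259.9 187.4] [0.5715 0.0682 0.059 ]
blue_key_top side 0.55 [287.2 198.6] [0.5672 0.0697 0.059 ]
  tri [0.5693 0.069  0.0593] 0.0045
striped_end top 0.55 [364.2 209.9] [ 0.5067 -0.2062  0.071 ]
striped_end side 0.89 [331.4 272.6] [ 0.5078 -0.2094  0.071 ]
  tri [ 0.5083 -0.2075  0.0678] 0.0022
extractor_box side 0.82 [252.  179.9] [0.5553 0.2426 0.    ]
extractor_box side 0.25 [374.1 234. ] [ 0.7245 -0.1319  0.    ]
speed_box top 0.79 [275.3 199.2] [0.5514 0.026
[... 237 characters left out ...]
.5162 -0.2343 -0.0101] 0.002
{'time': 0.8, 'joints': array([ 1.12090892e+00,  8.71787604e-02,  1.37067292e+00, -2.73987928e-05,
        1.68358141e+00, -1.03112764e-01]), 'dq': array([-0.00084317,  0.0019908 ,  0.00033868,  0.00232465, -0.00027962,
       -0.00034612]), 'effort': array([ 8.04348110e-04, -3.51663065e+01, -3.13444448e+01,  3.66086920e-05,
       -1.67841185e-04,  3.60181911e-07]), 'tool_pos': array([0.18695784, 0.5172792 , 0.23936625]), 'eef_rot': array([3.14143674e+00, 4.35035957e-05, 2.79481493e+00]), 'contact_force': array([-0.81930081,  1.2246413 , -0.37801568]), 'torque': array([ 0.06397353, -0.10071105,  0.00513442]), 'grip_force': 0.0, 'finger_gap': 0.08515489732364595}
```

View pics/top0.png

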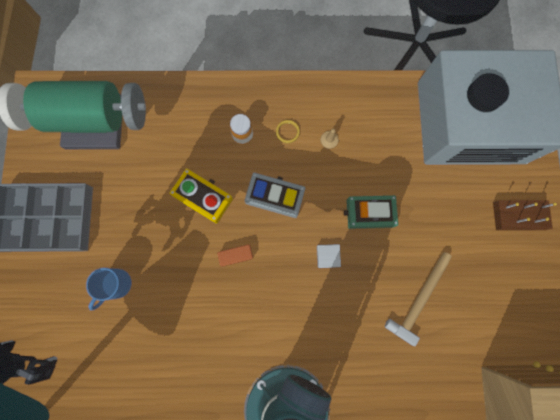

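View pics/side0.png

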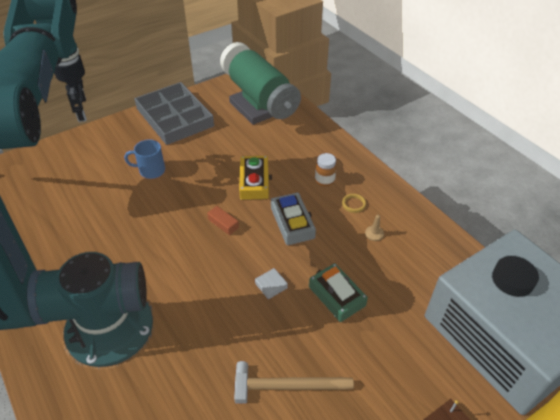

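The top view shows green at (189,187), red at (211,201), blue at (260,187) and the orange stripe at (364,210). The side view agrees, with green at (254,161). The network's top-view hits for green are wrong, so I'll refine by colour.

Run:
```python
from h import *
seeds=dict(green=((189,187),(254,161),.059,(40,80)),red=((211,201),(253,179),.059,None),blue=((260,187),(288,201),.059,(105,130)),white=((275,193),(293,211),.059,None),yellow=((290,198),(297,222),.059,None),stripe=((364,210),(331,273),.071,None),paddle=((380,210),(342,288),.06,None))
for k,(t,s,z,_) in seeds.items():
    out=[]
    for n,uv in(("top",t),("side",s)):
        im=cv2.imread(f"pics/{n}0.png"); lab=cv2.cvtColor(im,cv2.COLOR_BGR2LAB).astype(int)
        ref=np.median(lab[uv[1]-1:uv[1]+2,uv[0]-1:uv[0]+2].reshape(-1,3),0)
        d=np.abs(lab-ref); m=((d[...,0]<45)&(d[...,1]<18)&(d[...,2]<18)).astype(np.uint8)
        m[:uv[1]-25]=0;m[uv[1]+25:]=0;m[:,:uv[0]-25]=0;m[:,uv[0]+25:]=0
        _,L,st,ce=cv2.connectedComponentsWithStats(m,connectivity=4); i=L[uv[1],uv[0]]
        c=ce[i];out.append((n,c)); print(k,n,st[i],np.round(c,1),np.round(atz(n,c,z),4))
    p,e=tri(*out);print("   tri",np.round(p,4),round(e,4))
a=cv2.imread("pics/top0.png")[155:255,160:410];b=cv2.imread("pics/side0.png")[140:330,220:380]
cv2.imwrite("pics/ca.png",cv2.resize(a,None,fx=3.2,fy=3.2,interpolation=2));cv2.imwrite("pics/cb.png",cv2.resize(b,None,fx=3.1,fy=3.1,interpolation=2))
```

```text
green top [182 181  12  12 115] [187.6 186.3] [0.5754 0.2614 0.059 ]
green side [248 157  12   9  85] [253.5 161.1] [0.5715 0.2563 0.059 ]
   tri [0.5765 0.2633 0.0516] 0.0015
red top [206 196  11  10  89] [210.7 200.6] [0.5362 0.199  0.059 ]
red side [249 173   9   9  66] [252.9 177.4] [0.5326 0.1968 0.059 ]
   tri [0.5358 0.2001 0.055 ] 0.0024
blue top [253 180  14  18 181] [259.6 188.5] [0.5686 0.069  0.059 ]
blue side [279 195  18  13 156] [287.7 200.7] [0.5637 0.062  0.059 ]
   tri [0.5701 0.0697 0.049 ] 0.0017
white top [268 184  14  18 170] [274.6 192.7] [0.5569 0.0289 0.059 ]
white side [284 205  18  13 161] [292.2 211.1] [0.5517 0.0225 0.059 ]
   tri [0.558  0.0293 0.0495] 0.0022
yellow top [284 189  13  17 163] [289.7 196.9] [ 0.545  -0.0114  0.059 ]
yellow side [289 216  18  13 172] [297.5 221.9] [ 0.5406 -0.0182  0.059 ]
   tri [ 0.5465 -0.0115  0.0494] 0.0014
stripe top [360 202   8  16 106] [363.7 209.4] [ 0.508  -0.2049  0.071 ]
stripe side [322 267  17  13 114] [330.2 272.6] [ 0.5052 -0.2079  0.071 ]
   tri [ 0.5081 -0.2056  0.0666] 0.0014
paddle top [368 202  22  15 321] [378.2 209.1] [ 0.5106 -0.2464  0.06  ]
paddle side [327 272  27  28 400] [340.3 285.5] [ 0.5078 -0.2463  0.06  ]
   tri [ 0.5096 -0.2461  0.059 ] 0.0025
```

View pics/ca.png

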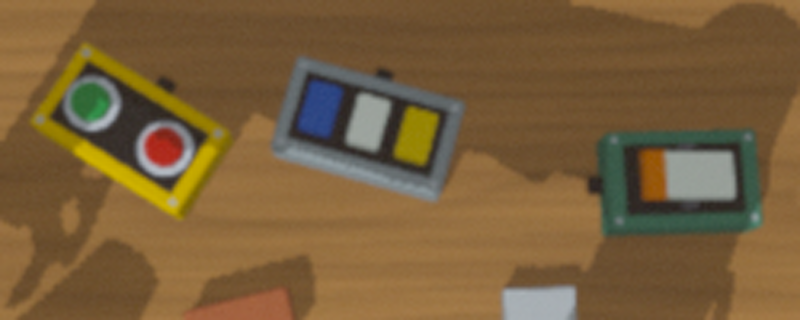

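View pics/cb.png

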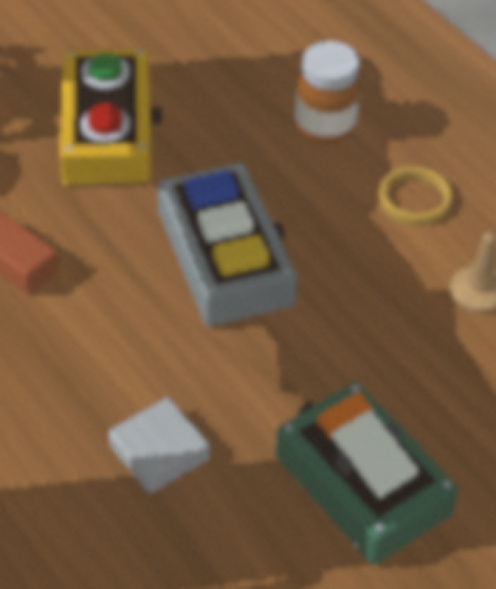

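The enlarged crops match the measurements: green–red 73.6 mm apart and blue–white 41.8 mm, against 74 and 42 nominal. Targets are green (0.574, 0.260), blue (0.568, 0.068) and stripe (0.508, -0.206). I'll go high above green, with the fingers shut and turned to line up with the blue key.

Call:
{"fn": "move_arm", "kwargs": {
  "claw": 1,
  "motion": [
    [[0.06, -0.04, 0], -0.11],
    [[0.12, -0.08, 0], -0.22],
    [[0.18, -0.12, 0], -0.33],
    [[0.24, -0.16, 0], -0.44],
    [[0.3, -0.2, 0], -0.55],
    [[0.36, -0.24, 0], -0.66],
    [[0.42, -0.28, 0], -0.77],
    [[0.484, -0.321, 0], -0.88]
  ]
}}

```text
time: 1.8
tool_pos: [0.5755, 0.2594, 0.2395]
eef_rot: [3.141, -0.001, 1.407]
contact_force: [0.1, 0.6, 0.3]
finger_gap: 0.0001
grip_force: 0.0
```

Call:
{"fn": "move_arm", "kwargs": {
  "motion": [
    [[0, 0, -0.06], -0.08],
    [[0, 0, -0.12], -0.08],
    [[0, 0, -0.17], -0.08],
    [[0, 0, -0.17], -0.08],
    [[0, 0, -0.17], -0.08],
    [[0, 0, -0.17], -0.08],
    [[0, 0, -0.17], -0.08],
    [[0, 0, -0.17], -0.08]
  ]
}}

```text
time: 2.8
tool_pos: [0.5746, 0.2607, 0.1045]
eef_rot: [3.14, -0.001, 1.287]
contact_force: [-0.0, 0.6, -1.0]
finger_gap: -0.0004
grip_force: 0.0
```

Run:
```python
from h import *
o=r.get_obs();print(o["tool_pos"],o["eef_rot"],o["contact_force"],r.tcp_to_tips,o["finger_gap"])
s=r.snapshot("side")[...,::-1];t=r.snapshot("top")[...,::-1]
p=o["tool_pos"]-[0,0,r.tcp_to_tips]
print(proj("side",p),proj("top",p))
a=cv2.resize(s[100:240,190:330],None,fx=4,fy=4,interpolation=2)
cv2.imwrite("pics/g1.png",a)
```

```text
[0.57458996 0.26067605 0.10446223] [ 3.14000357e+00 -1.06927259e-03  1.28688078e+00] [-0.01667892  0.60194174 -0.9526072 ] 0.008 -0.0004439300398690116
[253.15713441 150.43130834] [184.71264623 183.16084748]
```

View pics/g1.png

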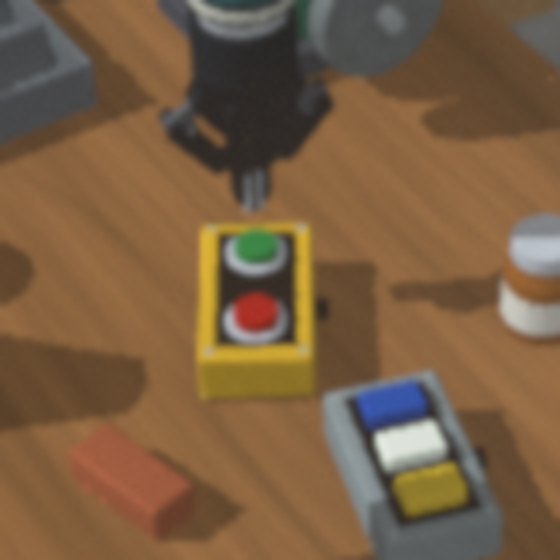

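The fingertip shows at side (252.5,152), as predicted, directly above green. I'll press down.

Call:
{"fn": "move_arm", "kwargs": {
  "motion": [
    [[0, 0, -0.02], 0],
    [[0, 0, -0.04], 0],
    [[0, 0, -0.045], 0],
    [[0, 0, -0.048], 0],
    [[0, 0, -0.051], 0],
    [[0, 0, -0.054], 0],
    [[0, 0, -0.056], 0],
    [[0, 0, -0.056], 0]
  ]
}}

```text
time: 3.9
tool_pos: [0.5743, 0.2606, 0.0591]
eef_rot: [3.141, -0.0, 1.287]
contact_force: [-2.1, -1.2, 4.7]
finger_gap: -0.0002
grip_force: 2.4
```

Call:
{"fn": "move_arm", "kwargs": {
  "motion": [
    [[0, 0, -0.001], 0],
    [[0, 0, -0.002], 0],
    [[0, 0, -0.002], 0],
    [[0, 0, -0.003], 0],
    [[0, 0, -0.003], 0],
    [[0, 0, -0.003], 0],
    [[0, 0, -0.003], 0],
    [[0, 0, -0.003], 0]
  ]
}}

```text
time: 4.9
tool_pos: [0.5744, 0.2606, 0.059]
eef_rot: [3.14, -0.001, 1.287]
contact_force: [-5.8, -2.8, 13.5]
finger_gap: 0.0001
grip_force: 6.4
```

The position stops at TCP 0.059 while the force climbs, so green is on its stop. I'll lift and go over to blue.

Call:
{"fn": "move_arm", "kwargs": {
  "motion": [
    [[0, 0, 0.03], 0],
    [[0, 0, 0.07], 0],
    [[0, -0.06, 0.07], 0],
    [[-0.004, -0.12, 0.07], 0],
    [[-0.008, -0.18, 0.07], 0],
    [[-0.008, -0.241, 0.07], 0],
    [[-0.008, -0.241, 0.07], 0],
    [[-0.008, -0.241, 0.07], 0]
  ]
}}

```text
time: 5.9
tool_pos: [0.568, 0.068, 0.1118]
eef_rot: [3.141, -0.001, 1.286]
contact_force: [0.5, -0.1, 0.4]
finger_gap: -0.0001
grip_force: 0.0
```

Run:
```python
from h import *
o=r.get_obs();print(o["tool_pos"],o["contact_force"])
s=r.snapshot("side")[...,::-1]
a=cv2.resize(s[120:260,210:350],None,fx=4,fy=4,interpolation=2)
cv2.imwrite("pics/b1.png",a)
```

```text
[0.56800509 0.06795148 0.11178063] [ 0.52349507 -0.09909562  0.35261906]
```

View pics/b1.png

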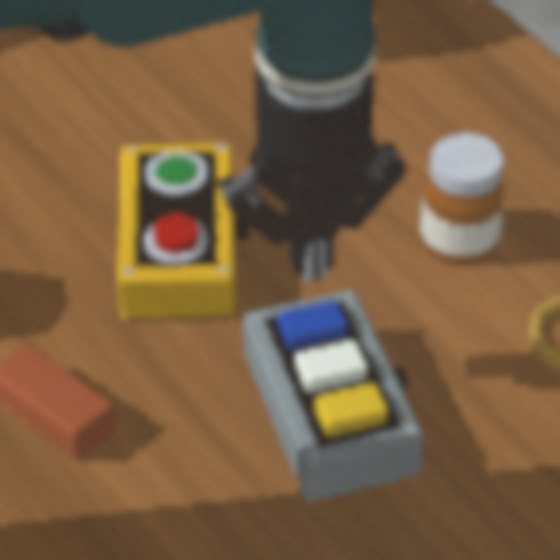

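The picture shows green sunk at crop (177,170), red still up, and the tip directly above blue. I'll press blue the same way.

Call:
{"fn": "move_arm", "kwargs": {
  "motion": [
    [[0, 0, -0.03], 0],
    [[0, 0, -0.05], 0],
    [[0, 0, -0.055], 0],
    [[0, 0, -0.058], 0],
    [[0, 0, -0.061], 0],
    [[0, 0, -0.064], 0],
    [[0, 0, -0.067], 0],
    [[0, 0, -0.067], 0]
  ]
}}

```text
time: 6.95
tool_pos: [0.5684, 0.0679, 0.0591]
eef_rot: [3.14, -0.001, 1.287]
contact_force: [-0.6, 3.4, 3.5]
finger_gap: -0.0005
grip_force: 2.0
```

Call:
{"fn": "move_arm", "kwargs": {
  "motion": [
    [[0, 0, -0.001], 0],
    [[0, 0, -0.002], 0],
    [[0, 0, -0.003], 0],
    [[0, 0, -0.003], 0],
    [[0, 0, -0.003], 0],
    [[0, 0, -0.003], 0],
    [[0, 0, -0.003], 0],
    [[0, 0, -0.003], 0]
  ]
}}

```text
time: 7.95
tool_pos: [0.5685, 0.0679, 0.0589]
eef_rot: [3.139, -0.001, 1.287]
contact_force: [-4.8, 1.6, 13.7]
finger_gap: -0.0003
grip_force: 6.6
```

Blue is on its stop too. Next is the rocker: the press point goes slightly outboard, at about 34 mm from the pivot, with the tool squared to the paddle.

Call:
{"fn": "move_arm", "kwargs": {
  "motion": [
    [[0, 0, 0.04], 0],
    [[0, 0, 0.085], 0],
    [[-0.015, -0.06, 0.085], 0.04],
    [[-0.03, -0.12, 0.085], 0.08],
    [[-0.045, -0.18, 0.085], 0.12],
    [[-0.06, -0.25, 0.085], 0.18],
    [[-0.075, -0.31, 0.085], 0.18],
    [[-0.075, -0.337, 0.085], 0.18]
  ]
}}

```text
time: 8.95
tool_pos: [0.5067, -0.2048, 0.1235]
eef_rot: [-3.141, 0.001, 1.566]
contact_force: [0.1, -0.3, -0.5]
finger_gap: -0.0
grip_force: 0.0
```

Run:
```python
from h import *
s=r.snapshot("side")[...,::-1]
o=r.get_obs();print(o["tool_pos"],o["eef_rot"],o["contact_force"])
a=cv2.resize(s[180:330,230:390],None,fx=4,fy=4,interpolation=2)
cv2.imwrite("pics/r1.png",a)
```

```text
[ 0.50726796 -0.20638749  0.12356452] [-3.14150309e+00  2.87472912e-03  1.56543561e+00] [ 0.31452378 -1.15017166  0.42904146]
```

View pics/r1.png

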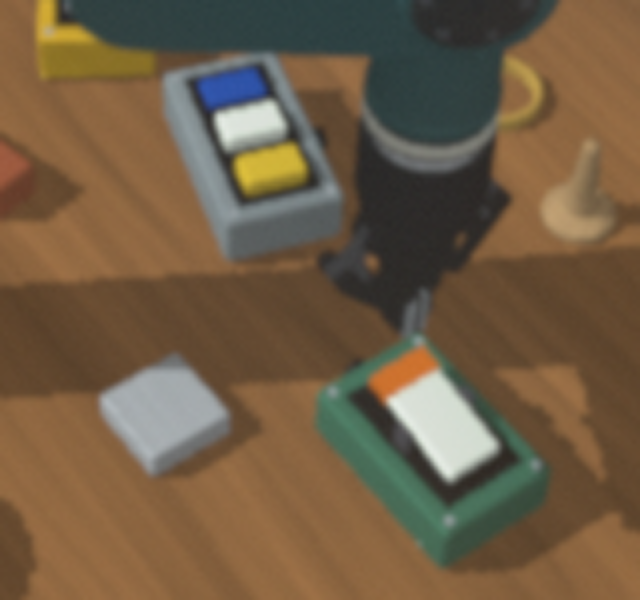

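Blue is sunk, and the tip is above the orange stripe. I'll lower to just above it and let the arm settle.

Call:
{"fn": "move_arm", "kwargs": {
  "motion": [
    [[0, 0, -0.01], 0],
    [[0, 0, -0.02], 0],
    [[0, 0, -0.03], 0],
    [[0, 0, -0.04], 0],
    [[0, 0, -0.04], 0],
    [[0, 0, -0.04], 0],
    [[0, 0, -0.04], 0],
    [[0, 0, -0.04], 0]
  ]
}}

```text
time: 10.0
tool_pos: [0.5079, -0.2021, 0.0925]
eef_rot: [3.141, 0.0, 1.569]
contact_force: [-0.7, -0.3, 0.1]
finger_gap: 0.0003
grip_force: 0.0
```

Call:
{"fn": "move_arm", "kwargs": {
  "motion": [
    [[0, 0, -0.009], 0],
    [[0, 0, -0.013], 0],
    [[0, 0, -0.017], 0],
    [[0, 0, -0.02], 0],
    [[0, 0, -0.023], 0],
    [[0, 0, -0.026], 0],
    [[0, 0, -0.029], 0],
    [[0, 0, -0.031], 0]
  ]
}}

```text
time: 11.0
tool_pos: [0.5079, -0.2017, 0.0672]
eef_rot: [3.141, -0.0, 1.57]
contact_force: [-0.9, 3.3, 2.9]
finger_gap: -0.0002
grip_force: 1.4
```

Call:
{"fn": "move_arm", "kwargs": {
  "motion": [
    [[0, 0, -0.001], 0],
    [[0, 0, -0.002], 0],
    [[0, 0, -0.003], 0],
    [[0, 0, -0.003], 0],
    [[0, 0, -0.003], 0],
    [[0, 0, -0.003], 0],
    [[0, 0, -0.003], 0],
    [[0, 0, -0.003], 0]
  ]
}}

```text
time: 12.0
tool_pos: [0.5081, -0.2017, 0.0667]
eef_rot: [3.14, -0.0, 1.57]
contact_force: [-2.1, 4.5, 8.8]
finger_gap: 0.0003
grip_force: 5.2
```

Call:
{"fn": "move_arm", "kwargs": {
  "motion": [
    [[0, 0, -0.001], 0],
    [[0, 0, -0.002], 0],
    [[0, 0, -0.002], 0],
    [[0, 0, -0.002], 0],
    [[0, 0, -0.002], 0],
    [[0, 0, -0.002], 0],
    [[0, 0, -0.002], 0],
    [[0, 0, -0.002], 0]
  ]
}}

```text
time: 13.0
tool_pos: [0.5082, -0.2017, 0.0665]
eef_rot: [3.14, 0.0, 1.57]
contact_force: [-5.2, 6.4, 15.0]
finger_gap: -0.0
grip_force: 8.0
```

Call:
{"fn": "move_arm", "kwargs": {
  "motion": [
    [[0, 0, 0.01], 0],
    [[0, 0, 0.03], 0],
    [[0, 0, 0.07], 0],
    [[0, 0, 0.12], 0],
    [[-0.05, 0, 0.17], 0],
    [[-0.1, 0, 0.2], 0],
    [[-0.15, 0, 0.2], 0],
    [[-0.15, 0, 0.2], 0]
  ]
}}

```text
time: 14.0
tool_pos: [0.3862, -0.2024, 0.2245]
eef_rot: [3.14, 0.002, 1.567]
contact_force: [0.2, -1.0, 0.6]
finger_gap: 0.0002
grip_force: 0.0
```

Run:
```python
from h import *
s=r.snapshot("side")[...,::-1]
o=r.get_obs();print(o["tool_pos"],o["contact_force"])
a=cv2.resize(np.hstack([cv2.imread("pics/side0.png")[140:330,220:380],s[140:330,220:380]]),None,fx=2.5,fy=3.1,interpolation=2)
cv2.imwrite("pics/f.png",a)
```

```text
[ 0.38728904 -0.2024109   0.22409859] [0.7449609  0.37429921 0.94777216]
```

View pics/f.png

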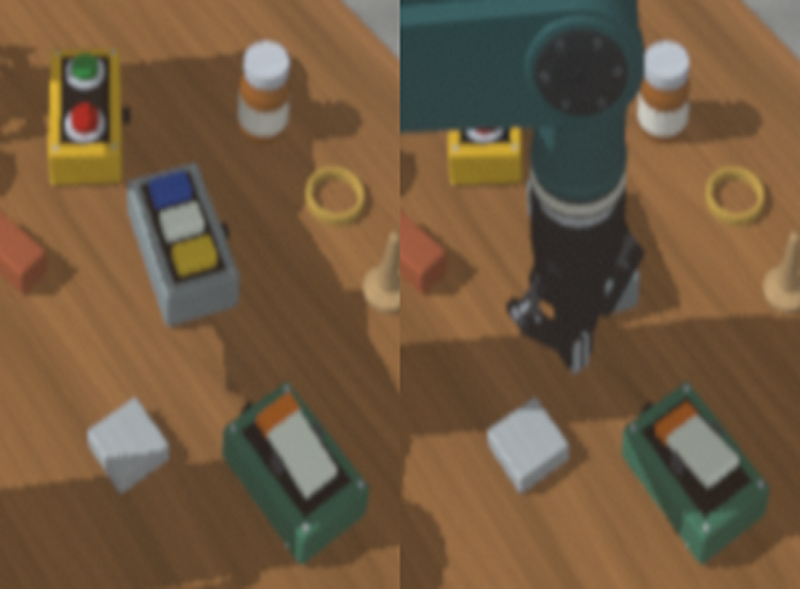

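The stripe end is now down at (675,418), the far end is up at (720,475), and the boxes haven't moved. The arm is clear, so I'm handing in.

```bash
python3 -c "
from workcell import r
print(r.close_job())"
```

```text
the job is handed in; nothing more can be done
None
```

I pressed the green button, then the blue key, then the striped end of the rocker, each until it stopped moving while the force rose. I saw no box move, though the arm hid parts of the extractor and speed boxes in the last picture. The job was handed in at about 14 s with the arm clear.

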